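# Slide the windowed frame plate out of its lane and clamp it in the vise

## Robot

A 6-joint arm with a two-finger parallel gripper is mounted at the origin on the work surface. World frame = base frame: x ahead of the robot, y to its left, z up, the work surface at z = 0. Lengths are in m, angles in rad, forces in N, time in s.
With the tool pointing down it reaches from about 0.25 to 0.725 m from the base axis. Payload 4 kg.
Tool frame: the origin (TCP) lies at the very end of the fingers, on their centre line; the grasp point (between the pads) lies 19 mm behind it; z points along the fingers, y is the line along which they close (so a half turn about z gives the same grasp; the last joint's range is limited). The gripper opens to 85 mm and grips with 20 to 120 N. Pads are 22 mm wide; open, the fingers measure 114 mm over their backs; the gripper's body (76 mm by 85 mm) begins 54 mm behind the grasp point. The pads swing forward as they close: fully open they stand 13 mm farther back than shut.
Start: joints at [-1.236, 0.241, 0.005, 1.335, 0, 1.571], TCP at [0.164, -0.472, 0.231] pointing down, gripper open.
Joint ranges: [-2.72, 2.72], [-1.05, 1.87], [-1.09, 1.28], [-1.99, 2.15], [-1.42, 1.44], [-3.14, 3.14]. Speed limits (rad/s): [2.79, 2.79, 3.14, 3.14, 3.14, 3.14].

## Interface

Orientations are given as a unit quaternion [x, y, z, w].
In Python, from workcell import monitor, viewer, job gives the robot as it stands.
- The arm moves only by the tool arm_command, never from a script. Its argument "increments" is a list of rows, each an object of numbers: "dx", "dy", "dz": the shift along the tool's x, y, z in cm; "wx", "wy", "wz": the turn, a rotation vector about the tool's x, y, z in rad; "grip": the finger opening in cm, from 0 to 8.54. In form: [{"dx": .., "dy": .., "dz": .., "wx": .., "wy": .., "wz": .., "grip": ..}, ...]. A call has 1 to 10 rows; each row is the pose to reach, as a shift and turn from the pose commanded when the call began, along the tool's axes at that moment; what a row does not reach only later rows make up. A row lasts 1/10 s, in which the tool goes at most 50 mm and 8.59 degrees, less where a joint would pass 70% of its speed; a pose out of reach is approached as far as the arm can. A call with a gripper value outside its range is refused whole. The fingers move at their own pace and stop on an object; the grip force is fixed at half the most. Time passes only in rows, so rows that repeat a pose let the fingers close. It gives the time, the measured TCP pose, the force, the opening and the grip force at its end, in the units of the state.
- monitor.get_obs(): the state, without advancing time (a new reading comes with each control period).
- viewer.camera(name): name is "scene" or "top" or "wrist"; returns (picture, depth): 384x512x3 uint8, red, green, blue; 384x512 float32, m along the optical axis (not along the pixel's ray), 0 where there is no reading.
- viewer.get_calibration(name): a dict with "fovy" (degrees; the focal length in pixels is half the picture's height over the tangent of half this angle, whatever the lens; pixels are square), "cx", "cy" (the principal point, pixels), "view" (4x4, takes a point from world to camera coordinates). Camera axes: x right, y up, looking along -z (the intrinsics and any distortion apply to the point x, -y, -z); pixel columns grow to the right and rows downward; lengths in m; the calibration is good to about 2 mm. A picture is of the moment at which its call begins: read the wrist's pose just before it. get_calibration takes no time and is no camera call; for the wrist camera it gives the pose at the moment of the call.
- job.job_done(): hands the job in; it is judged then, once.
The state is a dict: "clock": time; "joint_pos": joint angles; "joint_vel": joint speeds; "tau": joint torques, N m; "eef_pos": TCP position; "tool_rot": TCP orientation; "ft_force": force on the tool from outside, world axes, zero at the start; "ft_torque": the same for the moment, N m; "grip_width": finger opening in m; "grasp_force": force on a finger pad.
Only numpy, scipy, OpenCV 4.12 (cv2) and the standard library are available. Lean on these libraries where they do the work, as an engineer would, in place of code of your own. Each camera call takes 0.05 s, during which the arm holds its last target. There are 200 camera calls.

## Task

Take the long frame plate with the window from its lane in the tray: slide it out along the bench (the window gives a fingertip its hold), never lifting it, into the open channel of the vise until its end rests against the stop. Then turn the vise crank clockwise until the jaw holds the plate tight and square against the fixed jaw, and let go. Leave the other two plates, the battery pack and the screwdriver where they are.

Things in the scene. Friction and masses are not known exactly. Their poses are not given: they have to be found in the camera images.
- tray: Fixed grey tray: three lanes side by side (centres at x -82, 0, +82 mm), each 78 mm wide, 170 mm long inside, running along its y, open at the -y end (mouths at y = -85 mm), closed at +y. Floor 3 mm thick; walls 4 mm thick, 22 mm high. Origin: centre of the lanes, on the bench. Each lane holds one plate, in any order.
- plate: The plate to clamp: loose dark grey moulded plate, 70 (x) x 140 (y) x 18 mm, about 0.2 kg, lying flat. One rectangular through-window near its -y end (the end at the lane's mouth), 44 mm (x) by 48 mm (y), from y = -56 to -8 mm: the bar in front of it is 14 mm, the side bars 13 mm wide; the rest is solid. Origin: centre of the underside.
- window (a point): Centre of the plate's window, level with the plate's top face (32 mm from the plate's centre towards its -y end, 18 mm above its underside).
- short_plate: Bystander: loose plate of the same kind, width, thickness and window, but only 95 mm long. Origin: centre of the underside.
- solid_plate: Bystander: loose plate of the same kind, 140 x 70 x 18 mm, but solid, with no window. Origin: centre of the underside.
- vise: Fixed grey vise, 28 mm high. Channel along its y, floored by the bench, open at +y: jaws end at y = 70 mm, then flare out to y = 100 mm. Fixed jaw on the +x side, face at x = 35 mm. Stop: cross block at -y, face at y = -72 mm; behind it the crank housing (y -108 to -212, x -43 to 43 mm, 40 high). Origin on the bench; a plate clamped home has its centre at x 0, y -2 mm, parallel to y.
- jaw: The vise's sliding jaw on the channel's -x side, 142 mm long, 26 thick, 28 high; slides to the vise's +x as the crank turns clockwise, 12 mm per rad. Origin: foot of its clamping face, mid-length. The face is at vise x = -71 mm with the crank at 0; it meets a plate lying against the fixed jaw at about 3.0 rad.
- crank (a joint): Crank angle in rad, 0 to 3.45, growing clockwise seen from above, about an upright axis through point crank_axis. The arm carries the knob 50 mm from the axis; seen from above, the knob lies at the angle 0.30 rad minus this value, counted from the vise's +x towards its +y. It stays where it is left.
- crank_axis (a point): Point on the crank's upright axis, 75 mm above the bench (vise x 0, y -160 mm).
- knob_mid (a point): Middle of the crank's free-spinning black upright knob, 24 mm in diameter and 50 mm tall, from 56 to 106 mm above the bench; this point is on its axis, 86 mm above the bench. The crank's arm is right below the knob, its top 55 mm above the bench.
- pack: Bystander: loose black battery pack, 45 x 75 x 34 mm, with a small connector at its -y end. Origin: centre of the underside.
- driver: Bystander: loose screwdriver lying on the bench, 170 mm long, handle to its -x. Origin: about its middle, on the bench.
Not all that is in view belongs to the job. What is shaped like the plate but purple is not meant.

How it is judged:
By the outcome, as a careful person would: the job done as asked, in the order asked, and still so for the second after the job is handed in, with the robot touching nothing.
It also fails if it takes over 61 s, if anything falls off the work surface, if the arm or the gripper's body presses on something with over 40 N, if the wrist force passes 120 N, or if a joint passes its speed limit or range.

## Working session

There is one attempt and no reset: what is moved stays moved. The work goes in short steps, Python scripts to look and compute and a tool call to move; the robot and the scene stay as the last step left them, time stands still between calls to the robot, and variables do not carry over. Pictures are saved under pics/ and viewed, at most 10 in all, crops included, and the job is handed in when it is done.

Besides the shell and the picture viewer there is one more tool, called as name(argument=value, ...), one argument or row to a line, values as JSON. arm_command: Moves the arm, as the interface text tells. Its arguments: {"type":"object","properties":{"increments":{"type":"array","items":{"type":"object","properties":{"dx":{"type":"number"},"dy":{"type":"number"},"dz":{"type":"number"},"wx":{"type":"number"},"wy":{"type":"number"},"wz":{"type":"number"},"grip":{"type":"number"}}}}},"required":["increments"]}

```bash
ls; mkdir -p pics; python3 - <<'E'
from workcell import monitor, viewer, job
import cv2, numpy as np
for n in("scene","top"):
    p,d=viewer.camera(n); np.savez(f"{n}.npz",p=p,d=d); cv2.imwrite(f"pics/{n}0.png",p[:,:,::-1])
    c=viewer.get_calibration(n); print(n,{k:(np.round(v,3).tolist() if k=="view" else v) for k,v in c.items()})
o=monitor.get_obs(); print(o["clock"],o["eef_pos"],o["tool_rot"],o["ft_force"])
E
```

```text
pics
scene {'fovy': 56.72406173538245, 'cx': 252.52374071145383, 'cy': 192.93499170895421, 'view': [[0.549, 0.836, 0.011, -0.303], [-0.644, 0.415, 0.643, 0.225], [0.533, -0.359, 0.766, -1.335], [0.0, 0.0, 0.0, 1.0]]}
top {'fovy': 44.284914674874386, 'cx': 258.1663745465784, 'cy': 196.98743581949287, 'view': [[0.017, -1.0, -0.011, 0.036], [0.995, 0.016, 0.094, -0.48], [-0.094, -0.012, 0.996, -1.537], [0.0, 0.0, 0.0, 1.0]]}
0.1 [ 0.16409197 -0.47170216  0.23049166] [ 9.86022977e-01  1.66606578e-01 -1.68952382e-04 -9.52785294e-04] [ 0.86370261  0.22543865 -0.09815409]
```

View pics/top0.png

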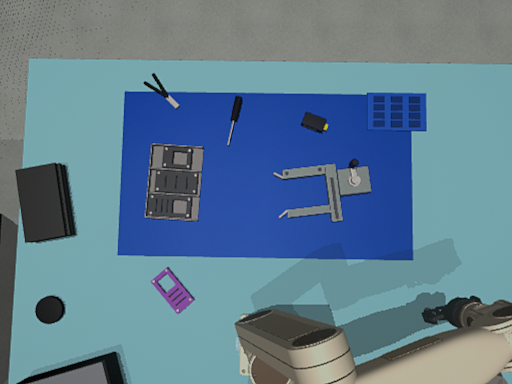

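View pics/scene0.png

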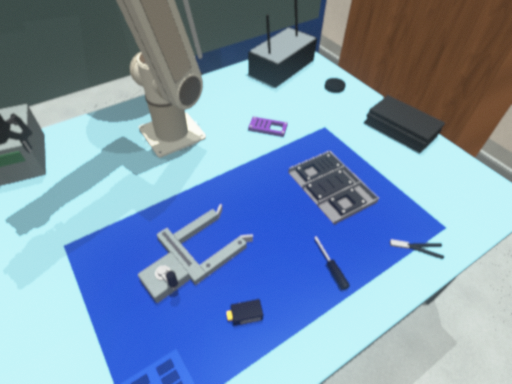

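Top view: the tray is at (175,182) with mouths facing right, and the vise is at (325,192) opening left. Candidates for the plate: windowed plate in the top lane (180,158), windowed plate in the bottom lane (180,207), solid plate in the middle lane (177,182), purple look-alike (172,290). Next, a close crop to tell long from short.

```bash
cat > h.py <<'E'
import numpy as np, cv2
from workcell import monitor, viewer, job
def K(c):
    f=192/np.tan(np.radians(c["fovy"])/2); return f
def toworld(c,uv,z):
    """pixel(s) -> world on plane z"""
    uv=np.atleast_2d(np.array(uv,float)); f=K(c); V=np.array(c["view"]); R,t=V[:3,:3],V[:3,3]
    d=np.c_[(uv[:,0]-c["cx"])/f,-(uv[:,1]-c["cy"])/f,-np.ones(len(uv))]@R
    o=-R.T@t
    return o+d*((z-o[2])/d[:,2])[:,None]
def topix(c,P):
    P=np.atleast_2d(P); V=np.array(c["view"]); q=P@V[:3,:3].T+V[:3,3]; f=K(c)
    return np.c_[c["cx"]+f*q[:,0]/-q[:,2], c["cy"]-f*q[:,1]/-q[:,2]]
def points(c,d):
    v,u=np.mgrid[:384,:512]; f=K(c); V=np.array(c["view"])
    q=np.stack([(u-c["cx"])/f*d,-(v-c["cy"])/f*d,-d],-1)
    return (q-V[:3,3])@V[:3,:3]
def ortho(c,p,x0,x1,y0,y1,z,s=1000):
    """image: right=-y, up=+x ; s px per m"""
    h,w=int((x1-x0)*s),int((y1-y0)*s); v,u=np.mgrid[:h,:w]
    P=np.stack([x1-v/s,y1-u/s,np.full(v.shape,z)],-1).reshape(-1,3)
    m=topix(c,P).astype(np.float32).reshape(h,w,2)
    return cv2.remap(p,m[...,0],m[...,1],cv2.INTER_LINEAR)
E
python3 - <<'E'
from h import *
c=viewer.get_calibration("top"); a=np.load("top.npz")
p,d=a["p"],a["d"]
cv2.imwrite("pics/crop1.png",cv2.resize(p[130:235,135:385],(750,315),interpolation=cv2.INTER_CUBIC)[:,:,::-1])
for n,uv,z in [("tray tl",(152,144),.022),("tr",(204,147),.022),("br",(198,221),.022),("bl",(145,217),.022),("knob",(354,163),.106),("axis",(354,178),.06),("vise stop",(336,192),.028),("jawA tip",(283,170),.028),("jawB tip",(285,211),.028)]:
    print(n,np.round(toworld(c,uv,z),3))
P=points(c,d); 
for u,v in[(180,182),(300,250),(355,190),(337,190),(250,180)]: print(np.round(P[v,u],3))
E
```

```text
tray tl [[0.652 0.403 0.022]]
tr [[0.644 0.228 0.022]]
br [[0.396 0.241 0.022]]
bl [[0.407 0.417 0.022]]
knob [[ 0.583 -0.256  0.106]]
axis [[ 0.542 -0.265  0.06 ]]
vise stop [[ 0.499 -0.212  0.028]]
jawA tip [[ 0.57  -0.036  0.028]]
jawB tip [[ 0.434 -0.045  0.028]]
[0.525 0.305 0.02 ]
[ 0.307 -0.097 -0.003]
[ 0.507 -0.274  0.029]
[ 0.506 -0.215  0.03 ]
[0.538 0.073 0.002]
```

View pics/crop1.png

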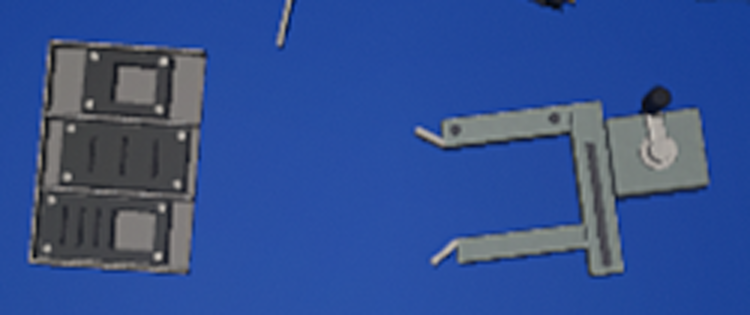

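Bottom lane plate (crop (105,230), full ≈(170,207)) is the long one with the window; top lane is the short windowed one, the middle is solid. It is chosen. The vise has its fixed jaw on top (bolted) and knob up (354,162). Next I'll look closer with the wrist camera over the vise, then the tray.

```bash
cat >> h.py <<'E'
from scipy.spatial.transform import Rotation as Ro
def inc(pos,yaw,o=None):
    """row (cm, rad) from measured pose to tool-down pose with tool-x yaw"""
    o=o or monitor.get_obs(); R=Ro.from_quat(o["tool_rot"])
    T=Ro.from_matrix(np.c_[[np.cos(yaw),np.sin(yaw),0],[np.sin(yaw),-np.cos(yaw),0],[0,0,-1.]])
    return np.round(R.inv().apply(np.array(pos)-o["eef_pos"])*100,2), np.round((R.inv()*T).as_rotvec(),3)
E
python3 - <<'E'
from h import *
print(inc([.46,-.13,.36],1.6))
E
```

```text
(array([ 39.17, -22.58, -12.91]), array([-2.000e-03, -1.000e-03, -1.265e+00]))
```

arm_command(
  increments=[
    {"dx": 0, "dy": 0, "dz": -5},
    {"dx": 39.2, "dy": -22.6, "dz": -12.9, "wz": -1.26},
    {"dx": 39.2, "dy": -22.6, "dz": -12.9, "wz": -1.26},
    {"dx": 39.2, "dy": -22.6, "dz": -12.9, "wz": -1.26},
    {"dx": 39.2, "dy": -22.6, "dz": -12.9, "wz": -1.26},
    {"dx": 39.2, "dy": -22.6, "dz": -12.9, "wz": -1.26},
    {"dx": 39.2, "dy": -22.6, "dz": -12.9, "wz": -1.26},
    {"dx": 39.2, "dy": -22.6, "dz": -12.9, "wz": -1.26},
    {"dx": 39.2, "dy": -22.6, "dz": -12.9, "wz": -1.26},
    {"dx": 39.2, "dy": -22.6, "dz": -12.9, "wz": -1.26},
  ],
)

```text
validation failed for argument at $.in...
```

```bash
python3 - <<'E'
from h import *
c=viewer.get_calibration("wrist"); p,d=viewer.camera("wrist"); np.savez("w1.npz",p=p,d=d,c=c)
cv2.imwrite("pics/w1.png",p[:,:,::-1])
o=monitor.get_obs(); print(o["clock"],o["eef_pos"],o["joint_pos"],{k:(np.round(v,3).tolist()) for k,v in c.items()})
print(inc([.42,.22,.36],1.5))
E
```

```text
0.15 [ 0.16413093 -0.47178057  0.23059275] [-1.23599601e+00  2.41287557e-01  4.03126763e-03  1.33520853e+00
 -7.32956673e-07  1.57081567e+00] {'fovy': 63.836, 'cx': 252.97, 'cy': 192.709, 'view': [[0.329, -0.944, -0.002, -0.499], [0.903, 0.315, -0.293, 0.039], [0.277, 0.094, 0.956, -0.38], [0.0, 0.0, 0.0, 1.0]]}
(array([ 46.9 , -56.95, -12.85]), array([-1.000e-03, -1.000e-03, -1.165e+00]))
```

View pics/w1.png

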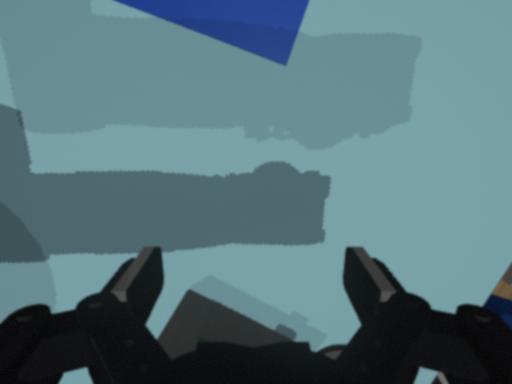

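That wrist view shows only the empty bench edge, as the move was refused. The rows presumably need every field.

```bash
python3 - <<'E'
from h import *
print(inc([.50,-.34,.32],1.66))
E
```

```text
(array([36.05, -1.43, -8.94]), array([-1.000e-03, -1.000e-03, -1.325e+00]))
```

arm_command(
  increments=[
    {"dx": 5, "dy": 0, "dz": -5, "wx": 0, "wy": 0, "wz": -0.14, "grip": 1.1},
    {"dx": 36, "dy": -1.4, "dz": -9, "wx": 0, "wy": 0, "wz": -1.32, "grip": 1.1},
    {"dx": 36, "dy": -1.4, "dz": -9, "wx": 0, "wy": 0, "wz": -1.32, "grip": 1.1},
    {"dx": 36, "dy": -1.4, "dz": -9, "wx": 0, "wy": 0, "wz": -1.32, "grip": 1.1},
    {"dx": 36, "dy": -1.4, "dz": -9, "wx": 0, "wy": 0, "wz": -1.32, "grip": 1.1},
    {"dx": 36, "dy": -1.4, "dz": -9, "wx": 0, "wy": 0, "wz": -1.32, "grip": 1.1},
    {"dx": 36, "dy": -1.4, "dz": -9, "wx": 0, "wy": 0, "wz": -1.32, "grip": 1.1},
    {"dx": 36, "dy": -1.4, "dz": -9, "wx": 0, "wy": 0, "wz": -1.32, "grip": 1.1},
    {"dx": 36, "dy": -1.4, "dz": -9, "wx": 0, "wy": 0, "wz": -1.32, "grip": 1.1},
    {"dx": 36, "dy": -1.4, "dz": -9, "wx": 0, "wy": 0, "wz": -1.32, "grip": 1.1},
  ],
)

```text
clock: 1.15
eef_pos: [0.5007, -0.3398, 0.3203]
tool_rot: [0.676, 0.737, -0.0, -0.001]
ft_force: [-0.1, 0.3, 0.8]
grip_width: 0.011
grasp_force: 0.0
```

```bash
python3 - <<'E'
from h import *
c=viewer.get_calibration("wrist"); p,d=viewer.camera("wrist"); np.savez("w1.npz",p=p,d=d,c=c)
cv2.imwrite("pics/w2.png",cv2.resize(p,(768,576))[:,:,::-1])
print(inc([.45,.1,.32],1.5))
P=points(c,d)
print("z range",[np.round(P[v,u],3) for v,u in[(250,256),(150,60),(100,450)]])
E
```

```text
(array([44.3 , -1.35,  0.09]), array([-0.001, -0.001,  0.153]))
z range [array([ 0.519, -0.506, -0.001]), array([ 0.21 , -0.364,  0.   ]), array([ 0.776, -0.243, -0.   ])]
```

View pics/w2.png

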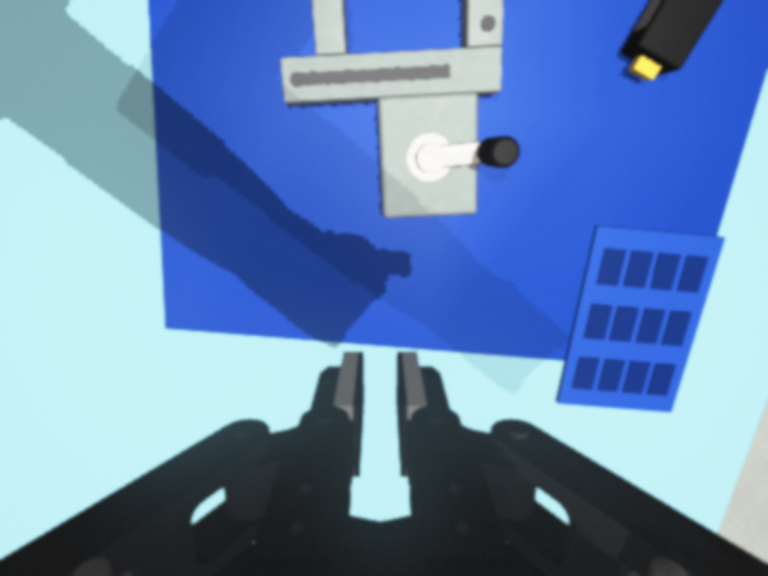

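View: crank axis at (430,157), knob at (498,152), housing and stop block above it. The wrist camera looks backwards under the tool, so I go further +y for the whole vise.

arm_command(
  increments=[
    {"dx": 5, "dy": 0, "dz": 0, "wx": 0, "wy": 0, "wz": 0, "grip": 1.1},
    {"dx": 22, "dy": 0, "dz": 0, "wx": 0, "wy": 0, "wz": 0, "grip": 1.1},
    {"dx": 22, "dy": 0, "dz": 0, "wx": 0, "wy": 0, "wz": 0, "grip": 1.1},
    {"dx": 22, "dy": 0, "dz": 0, "wx": 0, "wy": 0, "wz": 0, "grip": 1.1},
    {"dx": 22, "dy": 0, "dz": 0, "wx": 0, "wy": 0, "wz": 0, "grip": 1.1},
    {"dx": 22, "dy": 0, "dz": 0, "wx": 0, "wy": 0, "wz": 0, "grip": 1.1},
    {"dx": 22, "dy": 0, "dz": 0, "wx": 0, "wy": 0, "wz": 0, "grip": 1.1},
  ],
)

```text
clock: 1.9
eef_pos: [0.4808, -0.122, 0.3216]
tool_rot: [0.677, 0.736, -0.0, 0.0]
ft_force: [1.0, 0.2, 0.3]
grip_width: 0.011
grasp_force: 0.0
```

```bash
python3 - <<'E'
from h import *
c=viewer.get_calibration("wrist"); p,d=viewer.camera("wrist"); np.savez("w2.npz",p=p,d=d,c=c)
cv2.imwrite("pics/w3.png",cv2.resize(p,(768,576))[:,:,::-1])
print(monitor.get_obs()["eef_pos"],inc([.45,.24,.32],1.5))
E
```

```text
[ 0.48095058 -0.12252712  0.3213789 ] (array([36.38, -0.14,  0.12]), array([0.   , 0.001, 0.152]))
```

View pics/w3.png

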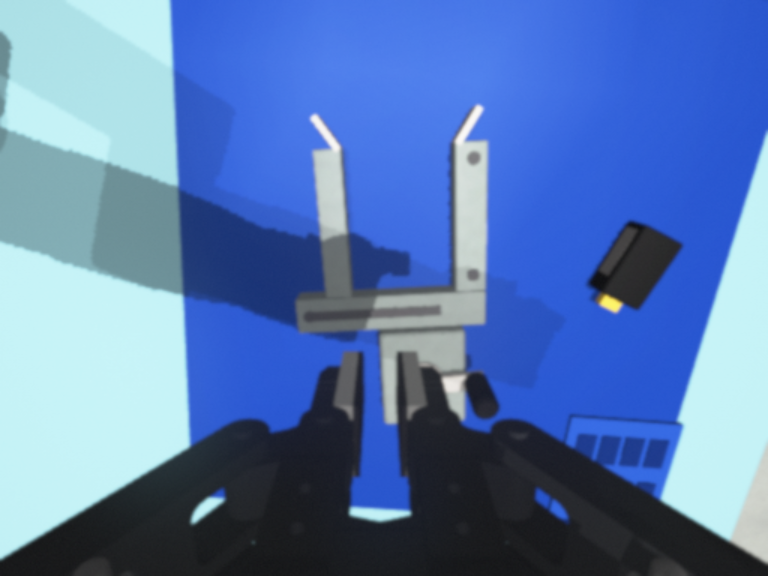

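View: fixed jaw right with face along x≈455 (y 142–290), moving jaw left face x≈345, stop face y≈292, knob (482,393). On to the tray.

arm_command(
  increments=[
    {"dx": 5, "dy": 0, "dz": 0, "wx": 0, "wy": 0, "wz": 0.05, "grip": 1.1},
    {"dx": 36, "dy": -0.2, "dz": 0, "wx": 0, "wy": 0, "wz": 0.15, "grip": 1.1},
    {"dx": 36, "dy": -0.2, "dz": 0, "wx": 0, "wy": 0, "wz": 0.15, "grip": 1.1},
    {"dx": 36, "dy": -0.2, "dz": 0, "wx": 0, "wy": 0, "wz": 0.15, "grip": 1.1},
    {"dx": 36, "dy": -0.2, "dz": 0, "wx": 0, "wy": 0, "wz": 0.15, "grip": 1.1},
    {"dx": 36, "dy": -0.2, "dz": 0, "wx": 0, "wy": 0, "wz": 0.15, "grip": 1.1},
    {"dx": 36, "dy": -0.2, "dz": 0, "wx": 0, "wy": 0, "wz": 0.15, "grip": 1.1},
    {"dx": 36, "dy": -0.2, "dz": 0, "wx": 0, "wy": 0, "wz": 0.15, "grip": 1.1},
    {"dx": 36, "dy": -0.2, "dz": 0, "wx": 0, "wy": 0, "wz": 0.15, "grip": 1.1},
    {"dx": 36, "dy": -0.2, "dz": 0, "wx": 0, "wy": 0, "wz": 0.15, "grip": 1.1},
  ],
)

```text
clock: 2.95
eef_pos: [0.4497, 0.2355, 0.3209]
tool_rot: [0.731, 0.683, -0.001, 0.0]
ft_force: [-0.3, -0.3, -0.3]
grip_width: 0.0111
grasp_force: 0.0
```

```bash
python3 - <<'E'
from h import *
c=viewer.get_calibration("wrist"); p,d=viewer.camera("wrist"); np.savez("w3.npz",p=p,d=d,c=c)
print(monitor.get_obs()["eef_pos"])
# orthophotos: tray (z .021) and vise (z .028)
A=ortho(c,p,.37,.67,.20,.44,.021,1600)
a=np.load("w2.npz",allow_pickle=True); c2=a["c"].item()
B=ortho(c2,a["p"],.38,.62,-.37,.0,.028,1600)
for im in(A,B):
    for k in range(0,max(im.shape[:2]),80):
        cv2.putText(im,str(k),(k,8),0,.3,(255,255,0)); cv2.putText(im,str(k),(0,k+4),0,.3,(255,255,0))
h=max(A.shape[0],B.shape[0]); A=cv2.copyMakeBorder(A,0,h-A.shape[0],0,0,0);
cv2.imwrite("pics/A.png",A[:,:,::-1]); cv2.imwrite("pics/B.png",B[:,:,::-1]); print(A.shape,B.shape)
# depth fits for the vise
P=points(c2,a["d"]); m=(P[...,2]>.022)&(P[...,2]<.034)&(P[...,0]>.4)&(P[...,0]<.62)&(P[...,1]>-.36)
print("vise z",np.median(P[m][:,2]))
P3=points(c,d); print("bench",np.median(P3[5:40,200:300,2]))
E
```

```text
[0.44971738 0.23517136 0.32117623]
(480, 384, 3) (384, 592, 3)
vise z 0.02772519580862521
bench 0.01948487468661515
```

View pics/A.png

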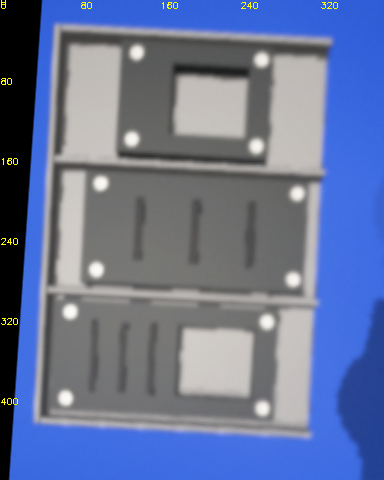

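View pics/B.png

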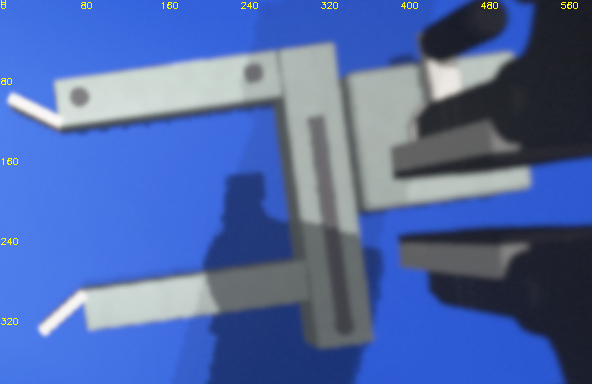

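Orthophotos: the long plate is in the lower lane, bolts at (70,312),(267,322),(65,398),(262,408), window ≈(215,362). The vise's fixed jaw inner edge runs (62,130)–(278,97), stop corner at ≈(281,97). I'll fit the vise with the depth.

```bash
python3 - <<'E'
from h import *
def load(n):
    a=np.load(n,allow_pickle=True); return a["c"].item(),a["p"],a["d"]
c1,p1,d1=load("w1.npz"); c2,p2,d2=load("w2.npz"); c3,p3,d3=load("w3.npz")
P=points(c2,d2).reshape(-1,3); g=P[(P[:,2]>.024)&(P[:,2]<.032)&(P[:,0]>.4)&(P[:,0]<.62)&(P[:,1]>-.36)]
th=.135
for it in range(3):
    ex=np.array([np.cos(th),np.sin(th)]); ey=np.array([-np.sin(th),np.cos(th)])
    L=np.c_[g[:,:2]@ex,g[:,:2]@ey]
    # fixed jaw = the x-high block ; per-y-bin min and max of x
    hi=L[L[:,0]>np.median(L[:,0])]
    yb=np.arange(-.23+0,.2,.004); A=[]
    o=np.array([.5,-.13])@np.c_[ex,ey]
    for y in np.arange(o[1]-.05,o[1]+.055,.004):
        s=L[(abs(L[:,1]-y)<.002)]
        f=s[s[:,0]>o[0]+0.01]; j=s[s[:,0]<o[0]-.02]
        if len(f)>4 and len(j)>4: A.append([y,f[:,0].min(),f[:,0].max(),j[:,0].min(),j[:,0].max()])
    A=np.array(A)
    fits=[np.polyfit(A[:,0],A[:,k],1) for k in range(1,5)]
    print("th",th,"slopes",[round(f[0],4) for f in fits],"x at",[round(np.median(A[:,k]),4) for k in range(1,5)], len(A))
    th-=np.mean([fits[0][0],fits[1][0]])
# stop face: in the channel, max y of points
B=[]
for x in np.arange(A[:,4].max()+.012,A[:,1].min()-.01,.004):
    s=L[abs(L[:,0]-x)<.002]; B.append([x,s[:,1].max(),s[:,1].min()])
B=np.array(B); print("stop face slope",np.polyfit(B[:,0],B[:,1],1)[0],"y",np.median(B[:,1]),"back",np.median(B[:,2]))
xf=np.median(A[:,1]); ys=np.median(B[:,1])
O=ex*(xf-.035)+ey*(ys+.072); print("vise origin",O,"th",th,"axis",O-ey*.16)
Q=points(c1,d1).reshape(-1,3)
k=Q[(Q[:,2]>.1)&(Q[:,2]<.112)&(Q[:,1]>-.33)&(Q[:,1]<-.2)&(Q[:,0]>.5)&(Q[:,0]<.64)]
(kx,ky),r=cv2.minEnclosingCircle(k[:,:2].astype(np.float32)); print("knob",kx,ky,r,k[:,:2].mean(0),len(k))
h=Q[(Q[:,2]>.037)&(Q[:,2]<.043)&(Q[:,1]>-.40)&(Q[:,1]<-.2)&(Q[:,0]>.45)&(Q[:,0]<.64)]
print("housing",cv2.minAreaRect(h[:,:2].astype(np.float32)))
# plate, from depth top z .021
T=points(c3,d3).reshape(-1,3); t=T[(abs(T[:,2]-.0205)<.0035)&(T[:,0]>.36)&(T[:,0]<.5)&(T[:,1]>.2)]
print("plate z",np.median(t[:,2]),len(t))
E
```

```text
th 0.135 slopes [np.float64(0.0031), np.float64(-0.0097), np.float64(-0.0004), np.float64(0.0016)] x at [np.float64(0.5307), np.float64(0.5594), np.float64(0.402), np.float64(0.427)] 27
th 0.1382783986341985 slopes [np.float64(0.0064), np.float64(-0.0064), np.float64(0.0006), np.float64(0.0033)] x at [np.float64(0.5301), np.float64(0.5588), np.float64(0.4015), np.float64(0.4263)] 27
th 0.13826827541597664 slopes [np.float64(0.0064), np.float64(-0.0064), np.float64(0.0006), np.float64(0.0033)] x at [np.float64(0.5301), np.float64(0.5588), np.float64(0.4015), np.float64(0.4263)] 27
stop face slope -0.003880475020499183 y -0.2523239931296248 back -0.28861831537634586
vise origin [ 0.51519934 -0.11036837] th 0.13826830912157173 axis [ 0.53725184 -0.26884136]
knob 0.5858195424079895 -0.2599923610687256 0.01205266173928976 [ 0.58479805 -0.25984636] 369
housing ((0.5361719131469727, -0.268974244594574), (0.08526729047298431, 0.10334951430559158), 8.24832820892334)
plate z 0.02092227320593612 6605
```

```bash
python3 - <<'E'
from h import *
print(inc([.4435,.304,.045],1.518),inc([.4435,.304,.007],1.518))
E
```

```text
(array([ 6.85, -1.09, 27.61]), array([-0.   ,  0.001, -0.016])) (array([ 6.85, -1.09, 31.41]), array([-0.   ,  0.001, -0.016]))
```

arm_command(
  increments=[
    {"dx": 3, "dy": -0.5, "dz": 4, "wx": 0, "wy": 0, "wz": -0.016, "grip": 0.8},
    {"dx": 6.85, "dy": -1.1, "dz": 25, "wx": 0, "wy": 0, "wz": -0.016, "grip": 0.8},
    {"dx": 6.85, "dy": -1.1, "dz": 25, "wx": 0, "wy": 0, "wz": -0.016, "grip": 0.8},
    {"dx": 6.85, "dy": -1.1, "dz": 25, "wx": 0, "wy": 0, "wz": -0.016, "grip": 0.8},
    {"dx": 6.85, "dy": -1.1, "dz": 25, "wx": 0, "wy": 0, "wz": -0.016, "grip": 0.8},
    {"dx": 6.85, "dy": -1.1, "dz": 25, "wx": 0, "wy": 0, "wz": -0.016, "grip": 0.8},
    {"dx": 6.85, "dy": -1.1, "dz": 27.6, "wx": 0, "wy": 0, "wz": -0.016, "grip": 0.8},
    {"dx": 6.85, "dy": -1.1, "dz": 27.6, "wx": 0, "wy": 0, "wz": -0.016, "grip": 0.8},
    {"dx": 6.85, "dy": -1.1, "dz": 27.6, "wx": 0, "wy": 0, "wz": -0.016, "grip": 0.8},
  ],
)

```text
clock: 3.9
eef_pos: [0.4432, 0.3046, 0.0456]
tool_rot: [0.726, 0.688, -0.0, 0.0]
ft_force: [0.8, 1.2, -0.1]
grip_width: 0.0077
grasp_force: 0.0
```

```bash
python3 - <<'E'
from h import *
c=viewer.get_calibration("wrist"); p,d=viewer.camera("wrist"); cv2.imwrite("pics/w4.png",cv2.resize(p,(768,576))[:,:,::-1])
print(monitor.get_obs()["eef_pos"],inc([.4435,.304,.007],1.518))
E
```

```text
[0.44385976 0.30538197 0.04655377] (array([-0.14, -0.03,  3.96]), array([ 0.001, -0.001,  0.001]))
```

View pics/w4.png

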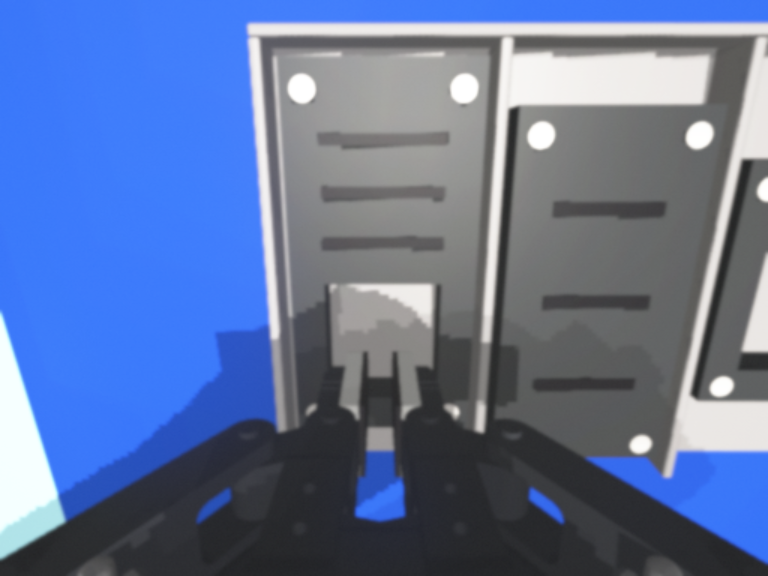

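View: fingertips (340–420, y≈352) are centred over the window (328–438), which spans down under them. Descending.

arm_command(
  increments=[
    {"dx": 0, "dy": 0, "dz": 1.5, "wx": 0, "wy": 0, "wz": 0, "grip": 0.8},
    {"dx": 0, "dy": 0, "dz": 2.5, "wx": 0, "wy": 0, "wz": 0, "grip": 0.8},
    {"dx": 0, "dy": 0, "dz": 3.3, "wx": 0, "wy": 0, "wz": 0, "grip": 0.8},
    {"dx": 0, "dy": 0, "dz": 3.9, "wx": 0, "wy": 0, "wz": 0, "grip": 0.8},
    {"dx": -0.5, "dy": 0, "dz": 3.9, "wx": 0, "wy": 0, "wz": 0, "grip": 0.8},
    {"dx": -1, "dy": 0, "dz": 3.9, "wx": 0, "wy": 0, "wz": 0, "grip": 0.8},
    {"dx": -1.5, "dy": 0, "dz": 3.9, "wx": 0, "wy": 0, "wz": 0, "grip": 0.8},
    {"dx": -2, "dy": 0, "dz": 3.9, "wx": 0, "wy": 0, "wz": 0, "grip": 0.8},
  ],
)

```text
clock: 4.75
eef_pos: [0.4418, 0.286, 0.0067]
tool_rot: [0.725, 0.689, 0.0, -0.0]
ft_force: [-0.6, 1.6, -1.4]
grip_width: 0.0082
grasp_force: 0.4
```

arm_command(
  increments=[
    {"dx": -1.2, "dy": 0, "dz": 0, "wx": 0, "wy": 0, "wz": 0, "grip": 0.8},
    {"dx": -2.7, "dy": 0, "dz": 0, "wx": 0, "wy": 0, "wz": 0, "grip": 0.8},
    {"dx": -4.2, "dy": 0, "dz": 0, "wx": 0, "wy": 0, "wz": 0, "grip": 0.8},
    {"dx": -5.8, "dy": 0, "dz": 0, "wx": 0, "wy": 0, "wz": 0, "grip": 0.8},
    {"dx": -7.4, "dy": 0, "dz": 0, "wx": 0, "wy": 0, "wz": 0, "grip": 0.8},
    {"dx": -9, "dy": 0, "dz": 0, "wx": 0, "wy": 0, "wz": 0, "grip": 0.8},
    {"dx": -10.6, "dy": 0, "dz": 0, "wx": 0, "wy": 0, "wz": 0, "grip": 0.8},
    {"dx": -12.2, "dy": 0, "dz": 0, "wx": 0, "wy": 0, "wz": 0, "grip": 0.8},
    {"dx": -13.8, "dy": 0, "dz": 0, "wx": 0, "wy": 0, "wz": 0, "grip": 0.8},
    {"dx": -15.4, "dy": 0, "dz": 0, "wx": 0, "wy": 0, "wz": 0, "grip": 0.8},
  ],
)

```text
clock: 5.75
eef_pos: [0.4331, 0.1305, 0.006]
tool_rot: [0.725, 0.689, -0.001, -0.0]
ft_force: [0.2, 0.8, -0.3]
grip_width: 0.0079
grasp_force: 0.3
```

```bash
python3 - <<'E'
from h import *
p,d=viewer.camera("top"); cv2.imwrite("pics/t2.png",cv2.resize(p[110:260,110:390],(784,420),interpolation=cv2.INTER_CUBIC)[:,:,::-1])
o=monitor.get_obs(); print(o["clock"],o["eef_pos"],o["ft_force"])
th=.139; ex=np.array([np.cos(th),np.sin(th)]); ey=np.array([-np.sin(th),np.cos(th)]); O=np.array([.5152,-.1104])
q=o["eef_pos"][:2]-O; print("vise",q@ex,q@ey)
for v in[(-.012,.15),(-.004,.0),(-.003,-.03),(-.003,-.05)]:
    w=O+ex*v[0]+ey*v[1]; print(v,inc([*w,.007],np.pi/2+th,o))
E
```

```text
5.8 [0.43238006 0.12834451 0.00581516] [-0.2690652  -3.09249722  0.4727256 ]
vise -0.04894242101275238 0.24791676448194128
(-0.012, 0.15) (array([-8.91,  5.49, -0.1 ]), array([-0.002,  0.003, -0.192]))
(-0.004, 0.0) (array([-23.48,   9.13,  -0.06]), array([-0.002,  0.003, -0.192]))
(-0.003, -0.03) (array([-26.41,   9.8 ,  -0.05]), array([-0.002,  0.003, -0.192]))
(-0.003, -0.05) (array([-28.37,  10.19,  -0.05]), array([-0.002,  0.003, -0.192]))
```

View pics/t2.png

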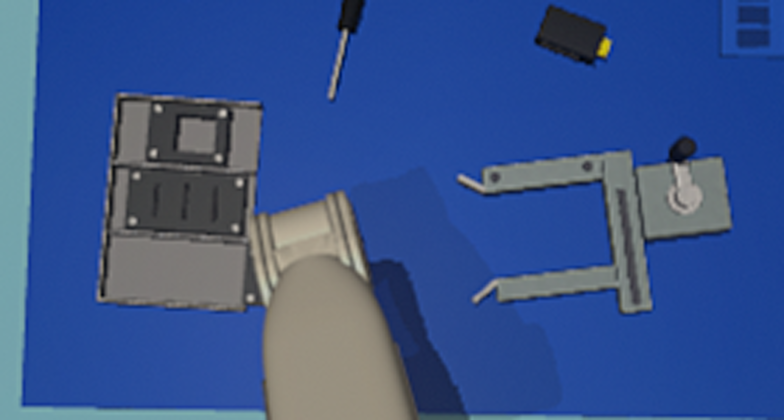

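View: tray lane 3 is emptied, the other two plates unmoved; the plate is under the arm with its back end near the mouth (250,290). Continuing toward the vise.

arm_command(
  increments=[
    {"dx": -1.5, "dy": 0, "dz": 0, "wx": 0, "wy": 0, "wz": 0, "grip": 0.8},
    {"dx": -3, "dy": 0, "dz": 0, "wx": 0, "wy": 0, "wz": 0, "grip": 0.8},
    {"dx": -4.4, "dy": 0.6, "dz": 0, "wx": 0, "wy": 0, "wz": -0.02, "grip": 0.8},
    {"dx": -5.6, "dy": 1.4, "dz": 0, "wx": 0, "wy": 0, "wz": -0.05, "grip": 0.8},
    {"dx": -7.4, "dy": 2.8, "dz": 0, "wx": 0, "wy": 0, "wz": -0.1, "grip": 0.8},
    {"dx": -9.2, "dy": 4.2, "dz": 0, "wx": 0, "wy": 0, "wz": -0.15, "grip": 0.8},
    {"dx": -11, "dy": 5.1, "dz": 0, "wx": 0, "wy": 0, "wz": -0.19, "grip": 0.8},
    {"dx": -12.9, "dy": 6.0, "dz": 0, "wx": 0, "wy": 0, "wz": -0.19, "grip": 0.8},
    {"dx": -14.3, "dy": 6.5, "dz": 0, "wx": 0, "wy": 0, "wz": -0.19, "grip": 0.8},
    {"dx": -15.7, "dy": 7.0, "dz": 0, "wx": 0, "wy": 0, "wz": -0.19, "grip": 0.8},
  ],
)

```text
clock: 6.8
eef_pos: [0.4954, -0.0287, 0.0061]
tool_rot: [0.656, 0.755, -0.0, -0.001]
ft_force: [-0.4, 1.2, -0.0]
grip_width: 0.008
grasp_force: 0.7
```

```bash
cat >> h.py <<'E'
th=.139; ex=np.array([np.cos(th),np.sin(th)]); ey=np.array([-np.sin(th),np.cos(th)]); O=np.array([.5152,-.1104])
def vise(P): q=np.asarray(P)[...,:2]-O; return np.stack([q@ex,q@ey],-1)
def W(x,y,z): return [*(O+ex*x+ey*y),z]
E
python3 - <<'E'
from h import *
c=viewer.get_calibration("wrist"); p,d=viewer.camera("wrist"); cv2.imwrite("pics/w5.png",cv2.resize(p,(768,576))[:,:,::-1])
o=monitor.get_obs(); print(o["clock"],o["eef_pos"],o["ft_force"],vise(o["eef_pos"]))
for v in[(-.006,.04),(-.004,.0),(-.003,-.03),(-.003,-.05)]: print(v,inc(W(*v,.007),np.pi/2+th,o))
E
```

```text
6.85 [ 0.49653629 -0.03079193  0.00627844] [ 1.43595323 -1.74857013  0.06231891] [-0.00745378  0.08142616]
(-0.006, 0.04) (array([-4.14,  0.15, -0.06]), array([ 0.   ,  0.002, -0.001]))
(-0.004, 0.0) (array([-8.14,  0.35, -0.06]), array([ 0.   ,  0.002, -0.001]))
(-0.003, -0.03) (array([-11.14,   0.46,  -0.05]), array([ 0.   ,  0.002, -0.001]))
(-0.003, -0.05) (array([-13.14,   0.46,  -0.05]), array([ 0.   ,  0.002, -0.001]))
```

View pics/w5.png

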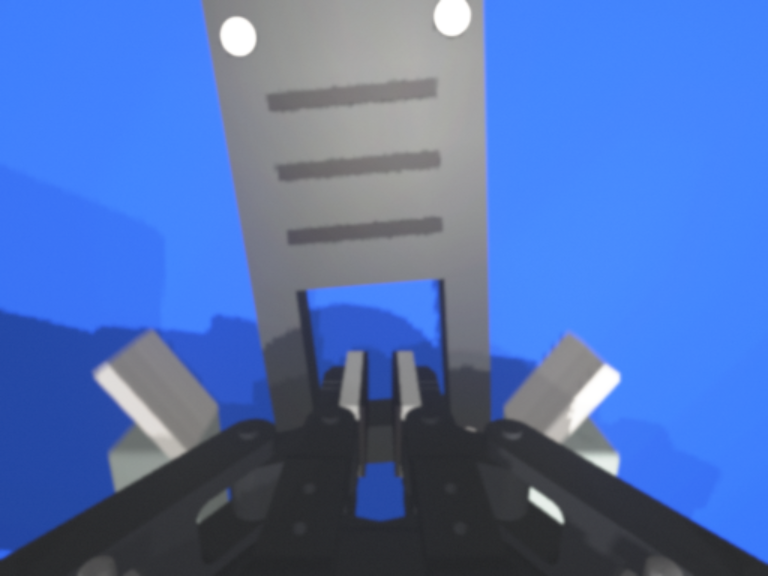

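View: the plate is between the flares, its window held at (300–440), trailing about 4° to the left. I'm at the picture limit (one over), so I continue with depth numbers only.

arm_command(
  increments=[
    {"dx": -1.2, "dy": 0, "dz": 0, "wx": 0, "wy": 0, "wz": 0, "grip": 0.8},
    {"dx": -2.4, "dy": 0.1, "dz": 0, "wx": 0, "wy": 0, "wz": 0, "grip": 0.8},
    {"dx": -3.6, "dy": 0.1, "dz": 0, "wx": 0, "wy": 0, "wz": 0, "grip": 0.8},
    {"dx": -4.8, "dy": 0.2, "dz": 0, "wx": 0, "wy": 0, "wz": 0, "grip": 0.8},
    {"dx": -6, "dy": 0.2, "dz": 0, "wx": 0, "wy": 0, "wz": 0, "grip": 0.8},
    {"dx": -7.2, "dy": 0.2, "dz": 0, "wx": 0, "wy": 0, "wz": 0, "grip": 0.8},
    {"dx": -8.4, "dy": 0.2, "dz": 0, "wx": 0, "wy": 0, "wz": 0, "grip": 0.8},
    {"dx": -9.6, "dy": 0.2, "dz": 0, "wx": 0, "wy": 0, "wz": 0, "grip": 0.8},
    {"dx": -10.4, "dy": 0.2, "dz": 0, "wx": 0, "wy": 0, "wz": 0, "grip": 0.8},
    {"dx": -11, "dy": 0.2, "dz": 0, "wx": 0, "wy": 0, "wz": 0, "grip": 0.8},
  ],
)

```text
clock: 7.85
eef_pos: [0.5134, -0.1374, 0.0063]
tool_rot: [0.656, 0.755, 0.0, -0.0]
ft_force: [-0.4, 1.3, 0.2]
grip_width: 0.0079
grasp_force: 0.6
```

```bash
cat >> h.py <<'E'
def plate():
    """plate outline from wrist depth at z~18mm, in the vise frame"""
    c=viewer.get_calibration("wrist"); p,d=viewer.camera("wrist"); o=monitor.get_obs()
    P=points(c,d); V=vise(P); z=P[...,2]
    m=(z>.013)&(z<.0225)&(V[...,0]>-.068)&(V[...,0]<.04)&(V[...,1]>-.03)&(V[...,1]<.12)
    m=cv2.morphologyEx(m.astype(np.uint8),cv2.MORPH_OPEN,np.ones((3,3)))>0
    n,l,s,_=cv2.connectedComponentsWithStats(m.astype(np.uint8)); k=1+np.argmax(s[1:,4]); L=V[l==k]
    A=[]
    for y in np.arange(-.005,L[:,1].max()-.006,.004):
        q=L[abs(L[:,1]-y)<.002,0]
        if len(q)>3: A.append([y,q.min(),q.max()])
    A=np.array(A); f=[np.polyfit(A[:,0],A[:,i],1) for i in(1,2)]
    print("edges slope",f[0][0],f[1][0],"x left/right at y0",f[0][1],f[1][1],"back y",np.percentile(L[:,1],99.5),"z",np.median(z[l==k]))
    print(o["clock"],o["eef_pos"],o["ft_force"],"vise",vise(o["eef_pos"]))
E
python3 -c "
from h import *
plate()"
```

```text
edges slope -6.136034558031929e-05 0.0010566090409447817 x left/right at y0 -0.040139745856148816 0.030070920601382653 back y 0.08293949276209608 z 0.017884670099658582
7.9 [ 0.51365636 -0.13814495  0.00639252] [ 0.73698231 -0.92536055 -0.39982266] vise [-0.0053729  -0.02726347]
```

arm_command(
  increments=[
    {"dx": -0.5, "dy": 0.1, "dz": 0, "wx": 0, "wy": 0, "wz": 0, "grip": 0.8},
    {"dx": -0.9, "dy": 0.1, "dz": 0, "wx": 0, "wy": 0, "wz": 0, "grip": 0.8},
    {"dx": -1.2, "dy": 0.1, "dz": 0, "wx": 0, "wy": 0, "wz": 0, "grip": 0.8},
    {"dx": -1.4, "dy": 0.1, "dz": 0, "wx": 0, "wy": 0, "wz": 0, "grip": 0.8},
    {"dx": -1.5, "dy": 0.1, "dz": 0, "wx": 0, "wy": 0, "wz": 0, "grip": 0.8},
    {"dx": -1.5, "dy": 0.1, "dz": 0, "wx": 0, "wy": 0, "wz": 0, "grip": 0.8},
  ],
)

```text
clock: 8.5
eef_pos: [0.5164, -0.1514, 0.0063]
tool_rot: [0.656, 0.755, -0.0, 0.0]
ft_force: [0.0, -0.4, -0.1]
grip_width: 0.0082
grasp_force: 0.1
```

```bash
python3 -c "
from h import *
plate()"
```

```text
edges slope -0.0005615448037225795 0.0019638640294193125 x left/right at y0 -0.03927886440447053 0.0308885263188082 back y 0.0686177216905969 z 0.01788431253243502
8.55 [ 0.51640816 -0.15142998  0.0063248 ] [ 0.77131681 -0.04310425 -0.33372284] vise [-0.00448831 -0.04080164]
```

arm_command(
  increments=[
    {"dx": -0.1, "dy": 0, "dz": 0, "wx": 0, "wy": 0, "wz": 0, "grip": 0.8},
    {"dx": -0.2, "dy": 0, "dz": 0, "wx": 0, "wy": 0, "wz": 0, "grip": 0.8},
    {"dx": -0.25, "dy": 0, "dz": 0, "wx": 0, "wy": 0, "wz": 0, "grip": 0.8},
    {"dx": -0.25, "dy": 0, "dz": 0, "wx": 0, "wy": 0, "wz": 0, "grip": 0.8},
  ],
)

```text
clock: 8.95
eef_pos: [0.5167, -0.1538, 0.0063]
tool_rot: [0.656, 0.755, -0.0, -0.0]
ft_force: [0.3, -0.4, -0.1]
grip_width: 0.008
grasp_force: 0.5
```

```bash
python3 -c "
from h import *
plate()"
```

```text
edges slope -0.002050074083405728 -0.0025644670952983503 x left/right at y0 -0.03924687696802539 0.030991932506427736 back y 0.06623489735515613 z 0.017890193811515163
9.0 [ 0.51674262 -0.15384919  0.00632454] [-0.75684274  1.17022547 -0.00824147] vise [-0.00449227 -0.04324385]
```

Still moving freely; press on slowly.

arm_command(
  increments=[
    {"dx": -0.1, "dy": 0, "dz": 0, "wx": 0, "wy": 0, "wz": 0, "grip": 0.8},
    {"dx": -0.2, "dy": 0, "dz": 0, "wx": 0, "wy": 0, "wz": 0, "grip": 0.8},
    {"dx": -0.25, "dy": 0, "dz": 0, "wx": 0, "wy": 0, "wz": 0, "grip": 0.8},
    {"dx": -0.3, "dy": 0, "dz": 0, "wx": 0, "wy": 0, "wz": 0, "grip": 0.8},
  ],
)

```text
clock: 9.4
eef_pos: [0.5171, -0.1568, 0.0063]
tool_rot: [0.656, 0.755, 0.0, -0.0]
ft_force: [-0.6, 1.0, 1.9]
grip_width: 0.0079
grasp_force: 0.6
```

```bash
python3 -c "
from h import *
plate()"
```

```text
edges slope -0.003136727689241334 0.0024632105501884217 x left/right at y0 -0.03922778822238794 0.03089863812581588 back y 0.06325352459789332 z 0.017893408663048567
9.45 [ 0.51715099 -0.15688381  0.0063005 ] [0.39144078 1.07793121 1.36070903] vise [-0.00450829 -0.04630579]
```

arm_command(
  increments=[
    {"dx": -0.1, "dy": 0, "dz": 0, "wx": 0, "wy": 0, "wz": 0, "grip": 0.8},
    {"dx": -0.2, "dy": 0, "dz": 0, "wx": 0, "wy": 0, "wz": 0, "grip": 0.8},
    {"dx": -0.3, "dy": 0, "dz": 0, "wx": 0, "wy": 0, "wz": 0, "grip": 0.8},
    {"dx": -0.3, "dy": 0, "dz": 0, "wx": 0, "wy": 0, "wz": 0, "grip": 0.8},
  ],
)

```text
clock: 9.85
eef_pos: [0.5173, -0.158, 0.0063]
tool_rot: [0.656, 0.755, 0.001, -0.001]
ft_force: [0.2, 7.0, 2.8]
grip_width: 0.0082
grasp_force: 3.3
```

```bash
python3 -c "
from h import *
plate()"
```

```text
edges slope 0.0012656232656865964 0.006974431175914475 x left/right at y0 -0.0388437933450358 0.0311670042685007 back y 0.06212099061086491 z 0.017889809527185895
9.9 [ 0.51735782 -0.15799737  0.00632423] [-1.26391452  6.32492341  3.06612376] vise [-0.00445774 -0.04743727]
```

The force stands at 7 N, so the plate's end is on the stop. Back off slightly, rise straight up, then re-measure the plate and knob.

arm_command(
  increments=[
    {"dx": 0.6, "dy": 0, "dz": 0, "wx": 0, "wy": 0, "wz": 0, "grip": 0.8},
    {"dx": 0.9, "dy": 0, "dz": -1, "wx": 0, "wy": 0, "wz": 0, "grip": 0.8},
    {"dx": 0.9, "dy": 0, "dz": -4, "wx": 0, "wy": 0, "wz": 0, "grip": 0.8},
    {"dx": 0.9, "dy": 0, "dz": -9, "wx": 0, "wy": 0, "wz": 0, "grip": 4.5},
    {"dx": 2, "dy": 0, "dz": -14, "wx": 0, "wy": 0, "wz": 0, "grip": 4.5},
    {"dx": 4, "dy": 0, "dz": -19, "wx": 0, "wy": 0, "wz": 0, "grip": 4.5},
    {"dx": 5, "dy": 0, "dz": -24, "wx": 0, "wy": 0, "wz": 0, "grip": 4.5},
    {"dx": 5, "dy": 0, "dz": -26, "wx": 0, "wy": 0, "wz": 0, "grip": 4.5},
    {"dx": 5, "dy": 0, "dz": -26, "wx": 0, "wy": 0, "wz": 0, "grip": 4.5},
  ],
)

```text
clock: 10.8
eef_pos: [0.513, -0.1106, 0.2725]
tool_rot: [0.656, 0.755, 0.002, 0.005]
ft_force: [-0.2, 0.3, -0.3]
grip_width: 0.0449
grasp_force: 0.0
```

```bash
cat >> h.py <<'E'
def heights():
    c=viewer.get_calibration("wrist"); p,d=viewer.camera("wrist"); P=points(c,d); V=vise(P); return p,P,V,P[...,2]
E
python3 -c "
from h import *
plate(); p,P,V,z=heights()
k=(z>.1)&(z<.112)&(abs(V[...,0])<.09)&(V[...,1]<-.08)&(V[...,1]>-.25)
print('knob',cv2.minEnclosingCircle(P[k][:,:2].astype(np.float32)),k.sum())
for x0,x1 in((-.03,-.01),(-.01,.01),(.01,.03)):
    s=(V[...,0]>x0)&(V[...,0]<x1)&(V[...,1]>-.12)&(V[...,1]<-.04); 
    h=[(round(y,3),round(float(np.median(z[s&(abs(V[...,1]-y)<.001)])),4)) for y in np.arange(-.090,-.060,.002) if (s&(abs(V[...,1]-y)<.001)).any()]; print(h)
q=(z>.024)&(z<.032)&(V[...,1]>-.05)&(V[...,1]<.06); print('fixed',np.percentile(V[q&(V[...,0]>.02)][:,0],[1,99]),'jaw',np.percentile(V[q&(V[...,0]<-.02)][:,0],[1,99]))
o=monitor.get_obs();print(o['joint_pos'])
print(inc([.5858,-.26,.15],.139,o))
"
```

```text
edges slope 0.0007719654542878582 0.004088611008857887 x left/right at y0 -0.03880200098296424 0.02993161133446132 back y 0.06793000722479069 z 0.01780360566896616
10.85 [ 0.5118616  -0.11057536  0.26949097] [-0.63787648  0.30832004 -0.64582479] vise [-0.0033305   0.00028888]
knob ((0.5850274562835693, -0.25866585969924927), 0.011509922333061695) 252
[(np.float64(-0.09), 0.0286), (np.float64(-0.088), 0.0285), (np.float64(-0.086), 0.0286), (np.float64(-0.084), 0.0278), (np.float64(-0.082), 0.0278), (np.float64(-0.08), 0.0276), (np.float64(-0.078), 0.028), (np.float64(-0.076), 0.0277), (np.float64(-0.074), 0.0275), (np.float64(-0.072), 0.0225), (np.float64(-0.07), 0.018), (np.float64(-0.068), 0.0177), (np.float64(-0.066), 0.018), (np.float64(-0.064), 0.018), (np.float64(-0.062), 0.0177)]
[(np.float64(-0.09), 0.0281), (np.float64(-0.088), 0.0284), (np.float64(-0.086), 0.0287), (np.float64(-0.084), 0.0276), (np.float64(-0.082), 0.0279), (np.float64(-0.08), 0.0277), (np.float64(-0.078), 0.0279), (np.float64(-0.076), 0.0279), (np.float64(-0.074), 0.0276), (np.float64(-0.072), 0.0223), (np.float64(-0.07), 0.0177), (np.float64(-0.068), 0.0174), (np.float64(-0.066), 0.0178), (np.float64(-0.064), 0.0183), (np.float64(-0.062), 0.0176)]
[(np.float64(-0.09), 0.028), (np.float64(-0.088), 0.0285), (np.float64(-0.086), 0.0278), (np.float64(-0.084), 0.0279), (np.float64(-0.082), 0.0279), (np.float64(-0.08), 0.0273), (np.float64(-0.078), 0.0277), (np.float64(-0.076), 0.0278), (np.float64(-0.074), 0.0276), (np.float64(-0.072), 0.0218), (np.float64(-0.07), 0.0181), (np.float64(-0.068), 0.0176), (np.float64(-0.066), 0.0181), (np.float64(-0.064), 0.0182), (np.float64(-0.062), 0.0176)]
fixed [0.03503299 0.21333739] jaw [-0.09370027 -0.06813913]
[-2.12569259e-01  2.72208029e-01  1.39916503e-01  1.43617839e+00
 -7.32744449e-04  1.21824123e+00]
(array([-15.84,   5.32,  11.76]), array([ 0.003, -0.   ,  1.572]))
```

Plate confirmed home: back end at y=68 mm, top meets the stop at −72, and slope 0. Now go to the knob.

arm_command(
  increments=[
    {"dx": -4, "dy": 1.3, "dz": 0, "wx": 0, "wy": 0, "wz": 0.15, "grip": 4.5},
    {"dx": -15.8, "dy": 5.3, "dz": 6, "wx": 0, "wy": 0, "wz": 1.57, "grip": 4.5},
    {"dx": -15.8, "dy": 5.3, "dz": 6, "wx": 0, "wy": 0, "wz": 1.57, "grip": 4.5},
    {"dx": -15.8, "dy": 5.3, "dz": 6, "wx": 0, "wy": 0, "wz": 1.57, "grip": 4.5},
    {"dx": -15.8, "dy": 5.3, "dz": 6, "wx": 0, "wy": 0, "wz": 1.57, "grip": 4.5},
    {"dx": -15.8, "dy": 5.3, "dz": 6, "wx": 0, "wy": 0, "wz": 1.57, "grip": 4.5},
    {"dx": -15.8, "dy": 5.3, "dz": 6, "wx": 0, "wy": 0, "wz": 1.57, "grip": 4.5},
    {"dx": -15.8, "dy": 5.3, "dz": 6, "wx": 0, "wy": 0, "wz": 1.57, "grip": 4.5},
    {"dx": -15.8, "dy": 5.3, "dz": 6, "wx": 0, "wy": 0, "wz": 1.57, "grip": 4.5},
    {"dx": -15.8, "dy": 5.3, "dz": 6, "wx": 0, "wy": 0, "wz": 1.57, "grip": 4.5},
  ],
)

```text
clock: 11.9
eef_pos: [0.5837, -0.2593, 0.2035]
tool_rot: [0.995, 0.102, -0.002, -0.001]
ft_force: [1.0, -0.4, -0.4]
grip_width: 0.045
grasp_force: 0.0
```

arm_command(
  increments=[
    {"dx": 0, "dy": 0, "dz": 0, "wx": 0, "wy": 0, "wz": 0.15, "grip": 4.5},
    {"dx": 0, "dy": 0, "dz": 0, "wx": 0, "wy": 0, "wz": 0.15, "grip": 4.5},
  ],
)

```text
clock: 12.1
eef_pos: [0.5838, -0.2592, 0.2038]
tool_rot: [1.0, 0.03, -0.002, -0.001]
ft_force: [-0.4, -0.8, -1.0]
grip_width: 0.0451
grasp_force: 0.0
```

```bash
python3 -c "
from h import *
o=monitor.get_obs();print(o['eef_pos'],o['joint_pos'],inc([.5855,-.2593,.066],.139,o))
"
```

```text
[ 0.58382208 -0.25921901  0.20383308] [-4.17646374e-01  5.38591735e-01  3.76073756e-01  1.41267821e+00
 -4.41218806e-04  2.66343285e+00] (array([ 0.22,  0.04, 13.78]), array([-0.002,  0.004, -0.078]))
```

arm_command(
  increments=[
    {"dx": 0.2, "dy": 0, "dz": 4, "wx": 0, "wy": 0, "wz": -0.078, "grip": 4.5},
    {"dx": 0.2, "dy": 0, "dz": 7.5, "wx": 0, "wy": 0, "wz": -0.078, "grip": 4.5},
    {"dx": 0.2, "dy": 0, "dz": 10.5, "wx": 0, "wy": 0, "wz": -0.078, "grip": 4.5},
    {"dx": 0.2, "dy": 0, "dz": 12.5, "wx": 0, "wy": 0, "wz": -0.078, "grip": 4.5},
    {"dx": 0.2, "dy": 0, "dz": 13.7, "wx": 0, "wy": 0, "wz": -0.078, "grip": 4.5},
    {"dx": 0.2, "dy": 0, "dz": 13.7, "wx": 0, "wy": 0, "wz": -0.078, "grip": 2.0},
    {"dx": 0.2, "dy": 0, "dz": 13.7, "wx": 0, "wy": 0, "wz": -0.078, "grip": 2.0},
    {"dx": 0.2, "dy": 0, "dz": 13.7, "wx": 0, "wy": 0, "wz": -0.078, "grip": 2.0},
    {"dx": 0.2, "dy": 0, "dz": 13.7, "wx": 0, "wy": 0, "wz": -0.078, "grip": 2.0},
  ],
)

```text
clock: 13.0
eef_pos: [0.5864, -0.2592, 0.0687]
tool_rot: [0.998, 0.069, -0.001, -0.0]
ft_force: [-0.9, -2.1, -10.3]
grip_width: 0.0222
grasp_force: 59.4
```

```bash
cat >> h.py <<'E'
AX=np.array([.537,-.2689])
def arc(o,dphis,r=.05):
    """tool-frame cm offsets along the clockwise arc from the pose now"""
    v=o["eef_pos"][:2]-AX; a0=np.arctan2(v[1],v[0]); R=Ro.from_quat(o["tool_rot"])
    print("knob r",np.hypot(*v),"vise angle",a0-th,"crank",.3-(a0-th))
    for d in dphis:
        t=AX+r*np.array([np.cos(a0-d),np.sin(a0-d)])-o["eef_pos"][:2]; print(round(d,2),np.round(R.inv().apply([*t,0])*100,2)[:2])
E
python3 -c "
from h import *
o=monitor.get_obs();print(o['eef_pos'],o['ft_force'],o['grip_width'],o['grasp_force'],inc([.5855,-.2593,.066],.139,o))
arc(o,np.arange(.15,1.55,.15))
"
```

```text
[ 0.58636975 -0.25920639  0.06868972] [ -0.90746592  -2.06942574 -10.26471243] 0.02224011285253029 59.3729554654783 (array([-0.09, -0.  ,  0.27]), array([-0.   ,  0.002, -0.   ]))
knob r 0.05031240341986158 vise angle 0.05488079630615947 crank 0.24511920369384052
0.15 [-0.05  0.75]
0.3 [-0.17  1.49]
0.45 [-0.41  2.2 ]
0.6 [-0.75  2.87]
0.75 [-1.18  3.48]
0.9 [-1.71  4.02]
1.05 [-2.3   4.47]
1.2 [-2.96  4.83]
1.35 [-3.66  5.09]
1.5 [-4.4   5.24]
```

arm_command(
  increments=[
    {"dx": -0.05, "dy": 0.75, "dz": 0.1, "wx": 0, "wy": 0, "wz": 0, "grip": 2.0},
    {"dx": -0.17, "dy": 1.49, "dz": 0.1, "wx": 0, "wy": 0, "wz": 0, "grip": 2.0},
    {"dx": -0.41, "dy": 2.2, "dz": 0.1, "wx": 0, "wy": 0, "wz": 0, "grip": 2.0},
    {"dx": -0.75, "dy": 2.87, "dz": 0.1, "wx": 0, "wy": 0, "wz": 0, "grip": 2.0},
    {"dx": -1.18, "dy": 3.48, "dz": 0.1, "wx": 0, "wy": 0, "wz": 0, "grip": 2.0},
    {"dx": -1.71, "dy": 4.02, "dz": 0.1, "wx": 0, "wy": 0, "wz": 0, "grip": 2.0},
    {"dx": -2.3, "dy": 4.47, "dz": 0.1, "wx": 0, "wy": 0, "wz": 0, "grip": 2.0},
    {"dx": -2.96, "dy": 4.83, "dz": 0.1, "wx": 0, "wy": 0, "wz": 0, "grip": 2.0},
    {"dx": -3.66, "dy": 5.09, "dz": 0.1, "wx": 0, "wy": 0, "wz": 0, "grip": 2.0},
    {"dx": -4.4, "dy": 5.24, "dz": 0.1, "wx": 0, "wy": 0, "wz": 0, "grip": 2.0},
  ],
)

```text
clock: 14.0
eef_pos: [0.5515, -0.3173, 0.0686]
tool_rot: [0.998, 0.069, 0.001, -0.0]
ft_force: [1.1, 6.2, -4.7]
grip_width: 0.0224
grasp_force: 60.0
```

```bash
python3 -c "
from h import *
o=monitor.get_obs();print(o['eef_pos'],o['ft_force'],o['grip_width'],o['grasp_force'])
arc(o,[.12,.24,.36,.48,.6,.72,.84,.94,1.02,1.1])
"
```

```text
[ 0.55152429 -0.31728126  0.06856838] [ 1.09753227  6.21683548 -4.70067949] 0.022376071060691227 60.034862975044234
knob r 0.05051436634670626 vise angle -1.4181515542616236 crank 1.7181515542616237
0.12 [-0.6  0. ]
0.24 [-1.2  -0.01]
0.36 [-1.8 -0.1]
0.48 [-2.38 -0.26]
0.6 [-2.93 -0.49]
0.72 [-3.46 -0.78]
0.84 [-3.94 -1.13]
0.94 [-4.31 -1.46]
1.02 [-4.58 -1.76]
1.1 [-4.83 -2.07]
```

arm_command(
  increments=[
    {"dx": -0.6, "dy": 0, "dz": 0, "wx": 0, "wy": 0, "wz": 0, "grip": 2.0},
    {"dx": -1.2, "dy": -0.01, "dz": 0, "wx": 0, "wy": 0, "wz": 0, "grip": 2.0},
    {"dx": -1.8, "dy": -0.1, "dz": 0, "wx": 0, "wy": 0, "wz": 0, "grip": 2.0},
    {"dx": -2.38, "dy": -0.26, "dz": 0, "wx": 0, "wy": 0, "wz": 0, "grip": 2.0},
    {"dx": -2.93, "dy": -0.49, "dz": 0, "wx": 0, "wy": 0, "wz": 0, "grip": 2.0},
    {"dx": -3.46, "dy": -0.78, "dz": 0, "wx": 0, "wy": 0, "wz": 0, "grip": 2.0},
    {"dx": -3.94, "dy": -1.13, "dz": 0, "wx": 0, "wy": 0, "wz": 0, "grip": 2.0},
    {"dx": -4.31, "dy": -1.46, "dz": 0, "wx": 0, "wy": 0, "wz": 0, "grip": 2.0},
    {"dx": -4.58, "dy": -1.76, "dz": 0, "wx": 0, "wy": 0, "wz": 0, "grip": 2.0},
    {"dx": -4.83, "dy": -2.07, "dz": 0, "wx": 0, "wy": 0, "wz": 0, "grip": 2.0},
  ],
)

```text
clock: 15.0
eef_pos: [0.5009, -0.3035, 0.0686]
tool_rot: [0.998, 0.069, 0.001, 0.001]
ft_force: [6.5, 2.8, -8.6]
grip_width: 0.0227
grasp_force: 59.7
```

```bash
python3 -c "
from h import *
o=monitor.get_obs();print(o['eef_pos'],o['ft_force'],o['grip_width'],o['grasp_force'])
arc(o,[.05,.1,.15,.2,.25,.3,.35])
"
```

```text
[ 0.50089438 -0.30353494  0.06860468] [ 6.49518967  2.80357705 -8.63622165] 0.022678519497915346 59.68362941246596
knob r 0.05003193638599815 vise angle -2.5159813170331393 crank 2.815981317033139
0.05 [-0.14 -0.21]
0.1 [-0.27 -0.42]
0.15 [-0.39 -0.64]
0.2 [-0.5  -0.87]
0.25 [-0.6 -1.1]
0.3 [-0.68 -1.33]
0.35 [-0.76 -1.57]
```

Now slowly to about 3.0 and watch the force.

arm_command(
  increments=[
    {"dx": -0.14, "dy": -0.21, "dz": 0, "wx": 0, "wy": 0, "wz": 0, "grip": 2.0},
    {"dx": -0.27, "dy": -0.42, "dz": 0, "wx": 0, "wy": 0, "wz": 0, "grip": 2.0},
    {"dx": -0.39, "dy": -0.64, "dz": 0, "wx": 0, "wy": 0, "wz": 0, "grip": 2.0},
    {"dx": -0.45, "dy": -0.75, "dz": 0, "wx": 0, "wy": 0, "wz": 0, "grip": 2.0},
    {"dx": -0.5, "dy": -0.87, "dz": 0, "wx": 0, "wy": 0, "wz": 0, "grip": 2.0},
    {"dx": -0.5, "dy": -0.87, "dz": 0, "wx": 0, "wy": 0, "wz": 0, "grip": 2.0},
  ],
)

```text
clock: 15.6
eef_pos: [0.4953, -0.2964, 0.0686]
tool_rot: [0.998, 0.069, 0.002, 0.001]
ft_force: [7.0, 0.6, -10.2]
grip_width: 0.0221
grasp_force: 59.5
```

```bash
python3 -c "
from h import *
o=monitor.get_obs();print(o['eef_pos'],o['ft_force'],o['grip_width'],o['grasp_force'])
arc(o,[.05,.1,.15,.2,.25,.3,.35])
"
```

```text
[ 0.49529086 -0.29635145  0.06861262] [  7.00876408   0.64744133 -10.17965979] 0.022067415686277264 59.477522348606726
knob r 0.04993229683570465 vise angle -2.698499736219663 crank 2.998499736219663
0.05 [-0.11 -0.23]
0.1 [-0.2  -0.46]
0.15 [-0.28 -0.7 ]
0.2 [-0.34 -0.94]
0.25 [-0.4  -1.18]
0.3 [-0.44 -1.43]
0.35 [-0.47 -1.68]
```

arm_command(
  increments=[
    {"dx": -0.05, "dy": -0.12, "dz": 0, "wx": 0, "wy": 0, "wz": 0, "grip": 2.0},
    {"dx": -0.11, "dy": -0.23, "dz": 0, "wx": 0, "wy": 0, "wz": 0, "grip": 2.0},
    {"dx": -0.15, "dy": -0.35, "dz": 0, "wx": 0, "wy": 0, "wz": 0, "grip": 2.0},
    {"dx": -0.2, "dy": -0.46, "dz": 0, "wx": 0, "wy": 0, "wz": 0, "grip": 2.0},
    {"dx": -0.2, "dy": -0.46, "dz": 0, "wx": 0, "wy": 0, "wz": 0, "grip": 2.0},
  ],
)

```text
clock: 16.1
eef_pos: [0.495, -0.2958, 0.0688]
tool_rot: [0.998, 0.069, 0.003, 0.005]
ft_force: [11.7, -9.3, -16.9]
grip_width: 0.0221
grasp_force: 59.6
```

```bash
python3 -c "
from h import *
o=monitor.get_obs();print(o['eef_pos'],o['ft_force'],o['grip_width'],o['grasp_force'])
arc(o,[.05,.1,.15,.2,.25,.3,.35])
"
```

```text
[ 0.49504702 -0.29581148  0.06877935] [ 11.67196189  -9.28182997 -16.9128936 ] 0.022069571406689734 59.57931728866242
knob r 0.04984255283521076 vise angle -2.710238993542381 crank 3.010238993542381
0.05 [-0.11 -0.22]
0.1 [-0.2  -0.46]
0.15 [-0.28 -0.7 ]
0.2 [-0.34 -0.94]
0.25 [-0.39 -1.18]
0.3 [-0.43 -1.43]
0.35 [-0.46 -1.68]
```

The crank stalls at 3.01 rad with force rising, so the jaw has met the plate. Tighten more.

arm_command(
  increments=[
    {"dx": -0.1, "dy": -0.22, "dz": 0, "wx": 0, "wy": 0, "wz": 0, "grip": 2.0},
    {"dx": -0.15, "dy": -0.4, "dz": 0, "wx": 0, "wy": 0, "wz": 0, "grip": 2.0},
    {"dx": -0.2, "dy": -0.6, "dz": 0, "wx": 0, "wy": 0, "wz": 0, "grip": 2.0},
    {"dx": -0.25, "dy": -0.8, "dz": 0, "wx": 0, "wy": 0, "wz": 0, "grip": 2.0},
    {"dx": -0.25, "dy": -0.8, "dz": 0, "wx": 0, "wy": 0, "wz": 0, "grip": 2.0},
  ],
)

```text
clock: 16.6
eef_pos: [0.4946, -0.2948, 0.0691]
tool_rot: [0.998, 0.067, 0.006, 0.012]
ft_force: [20.8, -24.6, -29.1]
grip_width: 0.0224
grasp_force: 60.3
```

```bash
python3 -c "
from h import *
o=monitor.get_obs();print(o['eef_pos'],o['ft_force'],o['ft_torque'],o['grip_width'],o['grasp_force'])
arc(o,[.05])
"
```

```text
[ 0.49461822 -0.29482093  0.0690647 ] [ 20.77335127 -24.64013746 -29.07413689] [-4.81043646 -3.67151245  0.0142129 ] 0.0224120338327255 60.29987680376507
knob r 0.049680075479978186 vise angle -2.731683420026025 crank 3.0316834200260248
0.05 [-0.12 -0.22]
```

arm_command(
  increments=[
    {"dx": 0, "dy": -0.2, "dz": 0.1, "wx": 0, "wy": 0, "wz": 0, "grip": 2.0},
    {"dx": 0, "dy": -0.4, "dz": 0.2, "wx": 0, "wy": 0, "wz": 0, "grip": 2.0},
    {"dx": 0, "dy": -0.4, "dz": 0.2, "wx": 0, "wy": 0, "wz": 0, "grip": 2.0},
  ],
)

```text
clock: 16.9
eef_pos: [0.4946, -0.2945, 0.069]
tool_rot: [0.998, 0.066, 0.006, 0.015]
ft_force: [16.7, -32.5, -24.2]
grip_width: 0.0227
grasp_force: 61.1
```

```bash
python3 -c "
from h import *
o=monitor.get_obs();print(o['eef_pos'],o['ft_force'],o['grip_width'],o['grasp_force'])
arc(o,[.05]); print(inc([*(o['eef_pos'][:2]),.0688],.139,o))
"
```

```text
[ 0.49461611 -0.29452916  0.06900956] [ 16.70775594 -32.54143997 -24.24229096] 0.022679506638436063 61.055242304719286
knob r 0.049530272232426516 vise angle -2.736730844003012 crank 3.036730844003012
0.05 [-0.14 -0.21]
(array([-0.  , -0.  ,  0.02]), array([ 0.031, -0.011, -0.007]))
```

Tight. Unwind the arm's push, open, rise.

arm_command(
  increments=[
    {"dx": 0.1, "dy": 0.5, "dz": -0.1, "wx": 0, "wy": 0, "wz": 0, "grip": 2.0},
    {"dx": 0.3, "dy": 1.0, "dz": -0.2, "wx": 0, "wy": 0, "wz": 0, "grip": 2.0},
    {"dx": 0.4, "dy": 1.3, "dz": -0.2, "wx": 0, "wy": 0, "wz": 0, "grip": 2.0},
    {"dx": 0.4, "dy": 1.3, "dz": -0.2, "wx": 0, "wy": 0, "wz": 0, "grip": 2.0},
  ],
)

```text
clock: 17.3
eef_pos: [0.4952, -0.2961, 0.0687]
tool_rot: [0.998, 0.068, 0.002, 0.004]
ft_force: [8.9, -5.7, -14.0]
grip_width: 0.0227
grasp_force: 62.3
```

```bash
python3 -c "
from h import *
o=monitor.get_obs();print(o['eef_pos'],o['ft_force'],o['grip_width'],o['grasp_force'])
arc(o,[.05])
"
```

```text
[ 0.49520995 -0.29605937  0.0687345 ] [  8.93235112  -5.67501624 -14.03155868] 0.022685811003007175 62.323395140556386
knob r 0.04984013867550852 vise angle -2.7042873915080756 crank 3.0042873915080754
0.05 [-0.12 -0.22]
```

arm_command(
  increments=[
    {"dx": 0, "dy": 0, "dz": 0, "wx": 0, "wy": 0, "wz": 0, "grip": 4.5},
    {"dx": 0, "dy": 0, "dz": 0, "wx": 0, "wy": 0, "wz": 0, "grip": 4.5},
    {"dx": 0, "dy": 0, "dz": 0, "wx": 0, "wy": 0, "wz": 0, "grip": 4.5},
    {"dx": 0, "dy": 0, "dz": -3, "wx": 0, "wy": 0, "wz": 0, "grip": 4.5},
    {"dx": 0, "dy": 0, "dz": -8, "wx": 0, "wy": 0, "wz": 0, "grip": 4.5},
    {"dx": 0, "dy": 0, "dz": -13, "wx": 0, "wy": 0, "wz": 0, "grip": 4.5},
    {"dx": 0, "dy": 0, "dz": -18, "wx": 0, "wy": 0, "wz": 0, "grip": 4.5},
    {"dx": 0, "dy": 0, "dz": -20, "wx": 0, "wy": 0, "wz": 0, "grip": 4.5},
  ],
)

```text
clock: 18.1
eef_pos: [0.4942, -0.2929, 0.2753]
tool_rot: [0.998, 0.069, 0.004, 0.003]
ft_force: [0.4, -0.8, -0.3]
grip_width: 0.0448
grasp_force: 0.0
```

```bash
python3 -c "
from h import *
o=monitor.get_obs();print(o['eef_pos'],o['ft_force'],inc(W(-.002,.0,.27),np.pi/2+th,o))
"
```

```text
[ 0.49417967 -0.29293706  0.2752524 ] [ 0.39012149 -0.79025165 -0.277146  ] (array([  4.4 , -17.79,   0.43]), array([ 0.011, -0.   , -1.571]))
```

arm_command(
  increments=[
    {"dx": 4.4, "dy": -17.8, "dz": 0, "wx": 0, "wy": 0, "wz": -1.57, "grip": 1.0},
    {"dx": 4.4, "dy": -17.8, "dz": 0, "wx": 0, "wy": 0, "wz": -1.57, "grip": 1.0},
    {"dx": 4.4, "dy": -17.8, "dz": 0, "wx": 0, "wy": 0, "wz": -1.57, "grip": 1.0},
    {"dx": 4.4, "dy": -17.8, "dz": 0, "wx": 0, "wy": 0, "wz": -1.57, "grip": 1.0},
    {"dx": 4.4, "dy": -17.8, "dz": 0, "wx": 0, "wy": 0, "wz": -1.57, "grip": 1.0},
    {"dx": 4.4, "dy": -17.8, "dz": 0, "wx": 0, "wy": 0, "wz": -1.57, "grip": 1.0},
    {"dx": 4.4, "dy": -17.8, "dz": 0, "wx": 0, "wy": 0, "wz": -1.57, "grip": 1.0},
    {"dx": 4.4, "dy": -17.8, "dz": 0, "wx": 0, "wy": 0, "wz": -1.57, "grip": 1.0},
    {"dx": 4.4, "dy": -17.8, "dz": 0, "wx": 0, "wy": 0, "wz": -1.57, "grip": 1.0},
    {"dx": 4.4, "dy": -17.8, "dz": 0, "wx": 0, "wy": 0, "wz": -1.57, "grip": 1.0},
  ],
)

```text
clock: 19.1
eef_pos: [0.5114, -0.1096, 0.269]
tool_rot: [0.68, 0.733, -0.0, 0.0]
ft_force: [0.1, -0.6, 1.1]
grip_width: 0.01
grasp_force: 0.0
```

```bash
python3 -c "
from h import *
plate(); p,P,V,z=heights()
k=(z>.1)&(z<.112)&(abs(V[...,0])<.09)&(V[...,1]<-.08)&(V[...,1]>-.25)
if k.sum()>20:
    (x,y),r=cv2.minEnclosingCircle(P[k][:,:2].astype(np.float32)); v=np.array([x,y])-AX; print('knob',x,y,r,'crank',.3-(np.arctan2(v[1],v[0])-th))
q=(z>.025)&(z<.031)&(V[...,0]<-.02)&(V[...,0]>-.12)
for y in (-.06,-.05,-.03,0,.03,.05,.06):
    s=abs(V[...,1]-y)<.002
    print(y,'jaw',np.round(np.percentile(V[q&s][:,0],[1,50,99]),4),'fixed min',np.round(np.percentile(V[s&(z>.025)&(z<.031)&(V[...,0]>.02)&(V[...,0]<.08)][:,0],1),4), 'z profile -37..-33 / 32..38', [round(float(np.median(z[s&(abs(V[...,0]-x)<.001)])),3) for x in(-.039,-.037,-.035,-.033,.031,.033,.035,.037)])
"
```

```text
edges slope 0.004959834659747068 -0.0005948577111573709 x left/right at y0 -0.035072431748441046 0.034777095867773104 back y 0.06749594398834369 z 0.017823423434043202
19.15 [ 0.51144244 -0.10963873  0.26895659] [-0.44521537  0.00427675  0.10265125] vise [-0.00361585  0.00127455]
-0.06 jaw [-0.0608 -0.048  -0.0355] fixed min 0.0347 z profile -37..-33 / 32..38 [0.027, 0.028, 0.022, 0.018, 0.018, 0.018, 0.025, 0.029]
-0.05 jaw [-0.061  -0.0492 -0.036 ] fixed min 0.0349 z profile -37..-33 / 32..38 [0.028, 0.027, 0.018, 0.018, 0.017, 0.018, 0.023, 0.027]
-0.03 jaw [-0.0604 -0.048  -0.0356] fixed min 0.0354 z profile -37..-33 / 32..38 [0.028, 0.027, 0.025, 0.017, 0.018, 0.018, 0.025, 0.028]
0 jaw [-0.0604 -0.0483 -0.0356] fixed min 0.0352 z profile -37..-33 / 32..38 [0.324, 0.325, 0.325, 0.325, 0.324, 0.34, 0.343, 0.345]
0.03 jaw [-0.0606 -0.0489 -0.0356] fixed min 0.0349 z profile -37..-33 / 32..38 [0.028, 0.027, 0.024, 0.018, 0.017, 0.017, 0.022, 0.028]
0.05 jaw [-0.0601 -0.0471 -0.0352] fixed min 0.0355 z profile -37..-33 / 32..38 [0.028, 0.028, 0.018, 0.018, 0.018, 0.018, 0.022, 0.028]
0.06 jaw [-0.0598 -0.0485 -0.0354] fixed min 0.0358 z profile -37..-33 / 32..38 [0.028, 0.028, 0.02, 0.018, 0.018, 0.016, 0.021, 0.029]
```

The jaw face is at x ≈ −35.5 mm along its whole length. The plate spans −35.1 to +34.8, parallel to the fixed jaw, with its end on the stop. The arm is clear of everything, so I'm handing in.

```bash
python3 -c "
from workcell import job
print(job.job_done())"
```

```text
the job is handed in; nothing more can be done
None
```

The long windowed plate was slid, never lifted, into the vise against the stop and clamped square against the fixed jaw with the crank at about 3.0 rad; the arm let go and the job was handed in at about 19 s, with 11 pictures viewed (one over the limit of 10).

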